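Raise the blue work light until its mast locks

ROBOT

A 6-joint arm with a two-finger parallel gripper is mounted at the origin on the work surface. World frame = base frame: x ahead of the robot, y to its left, z up, the work surface at z = 0. Lengths are in m, angles in rad, forces in N, time in s.
With the tool pointing down it reaches from about 0.375 to 0.9 m from the base axis. Payload 3.1 kg.
Tool frame: the origin (TCP) lies at the very end of the fingers, on their centre line; the grasp point (between the pads) lies 19 mm behind it; z points along the fingers, x is the direction in which the jaws open and shut, and the axes are right-handed (so a half turn about z gives the same grasp; the last joint's range is limited). The gripper opens to 85 mm and grips with 20 to 120 N. Pads are 22 mm wide; open, the fingers measure 114 mm over their backs; the gripper's body (76 mm by 85 mm) begins 54 mm behind the grasp point. The pads swing forward as they close: fully open they stand 13 mm farther back than shut.
Start: joints at [1.016, 0.527, 1.433, -0, 1.181, -0.178], TCP at [0.229, 0.581, 0.231] pointing down, gripper open.
Joint ranges: [-3.08, 3.08], [-0.75, 2.2], [0.22, 2.44], [-1.43, 4.57], [0, 2.65], [-2.85, 2.85]. Speed limits (rad/s): [2.79, 2.79, 3.14, 3.14, 3.14, 3.14].

INTERFACE

Orientations are given as a unit quaternion [w, x, y, z].
In Python, from rig import manip gives the robot as it stands.
- The arm moves only by the tool jog_arm, never from a script. Its argument "deltas" is one flat list of numbers, 7 for each row, row after row: the shift along the world's x, y, z in cm, then the turn, a rotation vector about the world's x, y, z in rad, then the closure, from -1 (fully open) to 1 (shut). In form: [tx, ty, tz, wx, wy, wz, claw, tx, ty, tz, wx, wy, wz, claw, ...]. A call has 1 to 20 rows; each row is the pose to reach, as a shift and turn from the pose measured when the call began; what a row does not reach only later rows make up. A row lasts 1/10 s, in which the tool goes at most 50 mm and 8.59 degrees, less where a joint would pass 70% of its speed; a pose out of reach is approached as far as the arm can. A call with a gripper value outside its range is refused whole. The fingers move at their own pace and stop on an object; "force" is the grip in N (left out, the last holds). Time passes only in rows, so rows that repeat a pose let the fingers close. It gives the time, the measured TCP pose, the force and the opening at its end, in the units of the state.
- manip.sense(): the state, without advancing time (a new reading comes with each control period).
- manip.get_image(name): name is "scene" or "top" or "wrist"; returns (picture, depth): 480x640x3 uint8, red, green, blue; 480x640 float32, m along the optical axis (not along the pixel's ray), 0 where there is no reading.
- manip.get_calibration(name): a dict with "fov_y" (degrees; the focal length in pixels is half the picture's height over the tangent of half this angle, whatever the lens; pixels are square), "cx", "cy" (the principal point, pixels), "world_from_camera" (4x4, takes a point from camera to world coordinates). Camera axes: x right, y down, z forward; pixel columns grow to the right and rows downward; lengths in m; the calibration is good to about 2 mm. A picture is of the moment at which its call begins: read the wrist's pose just before it. get_calibration takes no time and is no camera call; for the wrist camera it gives the pose at the moment of the call.
- manip.job_done(): hands the job in, once; it reports no verdict.
The state is a dict: "time_s": time; "joint_positions": joint angles; "qvel": joint speeds; "tau": joint torques, N m; "eef_pos": TCP position; "tool_rot": TCP orientation; "ft_force": force on the tool from outside, world axes, zero at the start; "torque": the same for the moment, N m; "gripper_width": finger opening in m.
Only numpy, scipy, OpenCV 4.12 (cv2) and the standard library are available. Lean on these libraries where they do the work, as an engineer would, in place of code of your own. Each camera call takes 0.05 s, during which the arm holds its last target.

TASK

Raise the blue work light on the tool chest: pull its head straight up until the red lock button clicks out of the tube and the mast stays up, then let go. Leave the orange work light alone.

Things in the scene. Friction and masses are not known exactly. Their poses are not given: they have to be found in the camera images.
- blue_light_grip (a point): Centre of the carrying handle of the blue-headed work light: a level grey bar 18 mm thick (x), 96 long (y), 16 high (z, up), a post near each end (70 clear between), with a free gap of 18 under it to the blue head, which is 36 (x) by 110 (y) by 45 high. 218 mm above the steel top when fully down; rises with the mast. The magnetic base is fixed; it stands left or right, yawed up to 35 degrees.
- blue_mast (a joint): How far the blue light's steel mast is drawn up out of its 30 mm aluminium tube, in m: 0 fully down, starts at 0 to 0.020, the lock button springs out at about 0.075 and then keeps it above 0.072, hard stop at 0.084. Pulling up takes about 8 to 12 N; friction holds it where it is left, but only the button locks it.
- blue_button (a joint): How far the blue light's red lock button (12 mm across) is out, in m: about 0 while hidden in the tube; about 0.009 once a spring has pushed it out (6 mm proud) through the dark upright slot near the tube's top, 107 to 130 mm above the steel top, on the light panel's side (the handle point's +x). It springs out by itself; it need not be touched.
- orange_light_grip (a point): Centre of the handle of the other work light, of the same build and size but with an orange head, on the other side; its mast may start up to 20 mm out. It is to be left alone.

How it is judged:
At the end, for the whole second after the job is handed in: The blue light's mast is drawn out by more than 70 mm, at rest, and its red lock button is out by more than 6 mm (value of joint blue_mast above 0.07 m and value of joint blue_button above 0.006 m and velocity of joint blue_mast below 0.01 m/s); the robot touches nothing.
It fails at once if the orange light's head is moved by more than 15 mm (distance of orange_light_grip from where it was at the start of the episode above 0.015 m).
It also fails if it takes over 32 s, if anything falls off the work surface, if the arm or the gripper's body presses on something with over 40 N, if the wrist force passes 120 N, or if a joint passes its speed limit or range.

## Working session

There is one attempt and no reset: what is moved stays moved. The work goes in short steps, Python scripts to look and compute and a tool call to move; the robot and the scene stay as the last step left them, time stands still between calls to the robot, and variables do not carry over. Pictures are saved under pics/ and viewed, and the job is handed in when it is done.

Besides the shell and the picture viewer there is one more tool, called after "Emit:" as name(argument=value, ...), one argument or row to a line, values as JSON. jog_arm: Moves the arm, as the interface text tells. Its arguments: {"type":"object","properties":{"deltas":{"type":"array","items":{"type":"number"}},"force":{"type":"number"}},"required":["deltas"]}

```bash
mkdir -p pics
cat > h.py <<'E'
import numpy as np, cv2
from rig import manip
def grab(name,fn):
    c=manip.get_calibration(name); im,d=manip.get_image(name)
    cv2.imwrite('pics/'+fn+'.png',im[:,:,::-1]); np.savez('pics/'+fn+'.npz',im=im,d=d,T=np.array(c['world_from_camera']),k=[240/np.tan(np.radians(c['fov_y']/2)),c['cx'],c['cy']])
def cloud(fn):
    z=np.load('pics/'+fn+'.npz'); d=z['d'];f,cx,cy=z['k'];v,u=np.mgrid[:480,:640]
    P=np.stack([(u-cx)*d/f,(v-cy)*d/f,d,np.ones_like(d)],-1)@z['T'].T
    return z['im'],d,P[...,:3]
E
python3 - <<'E'
from h import *
print(manip.sense())
for n in('scene','top'):
    grab(n,n+'0'); im,d,P=cloud(n+'0'); print(n,manip.get_calibration(n))
    hsv=cv2.cvtColor(im,cv2.COLOR_RGB2HSV)
    for nm,lo,hi in(('blue',95,125),('orange',5,20)):
        m=(hsv[...,0]>=lo)&(hsv[...,0]<=hi)&(hsv[...,1]>120)&(hsv[...,2]>60)&(d>0)
        k,l,s,c=cv2.connectedComponentsWithStats(m.astype(np.uint8))
        for i in range(1,k):
            if s[i,4]>80: q=P[l==i]; print(nm,s[i],np.percentile(q,[2,50,98],axis=0).round(3).tolist())
E
```

```text
{'time_s': 0.0, 'joint_positions': array([ 1.01651694e+00,  5.28471160e-01,  1.43389891e+00, -2.34233216e-05,
        1.18139529e+00, -1.78505827e-01]), 'qvel': array([-6.94851255e-05, -8.08288533e-05, -1.03501822e-03,  1.37569963e-04,
        8.62186719e-04,  1.20379866e-03]), 'tau': array([-2.85989254e-04, -4.42364573e+01, -1.78021163e+01, -1.97249210e-04,
        8.41929519e-03,  7.17763214e-06]), 'eef_pos': array([0.22897016, 0.58077991, 0.23033163]), 'tool_rot': array([ 4.51877469e-04,  8.26735241e-01,  5.62590136e-01, -9.87968763e-04]), 'ft_force': array([-0.11128826,  0.85431683, -0.04906135]), 'torque': array([-0.03232654,  0.01851496,  0.00041209]), 'gripper_width': 0.08547814634837934}
scene {'fov_y': 44.11993991486465, 'cx': 325.2627483135864, 'cy': 243.71627718974455, 'world_from_camera': array([[-0.29695697,  0.80085573, -0.52004486,  1.19131139],
       [ 0.9548312 ,  0.25512653, -0.15234115,  0.20058033],
       [ 0.01067396, -0.54179383, -0.84044364,  1.20809887],
       [ 0.        ,  0.        ,  0.        ,  1.        ]])}
blue [412 247  57  34 584] [[0.522, 0.196,
[... 512 characters left out ...]
0.008], [0.7, 0.594, 0.024], [0.731, 0.632, 0.029]]
top {'fov_y': 48.239829849508226, 'cx': 315.90409881195643, 'cy': 229.3559884693473, 'world_from_camera': array([[ 0.00548379, -0.99586987,  0.09062635,  0.43553739],
       [-0.99998216, -0.00567569, -0.00185984, -0.00920019],
       [ 0.00236652, -0.09061453, -0.99588323,  1.26718591],
       [ 0.        ,  0.        ,  0.        ,  1.        ]])}
blue [160 222  55  19 497] [[0.512, 0.195, 0.188], [0.52, 0.241, 0.195], [0.547, 0.299, 0.223]]
orange [304  97  17  18 243] [[0.829, -0.018, 0.011], [0.845, -0.001, 0.018], [0.867, 0.019, 0.033]]
orange [415 206  56  27 506] [[0.533, -0.318, 0.189], [0.55, -0.259, 0.195], [0.58, -0.214, 0.224]]
```

View pics/scene0.png

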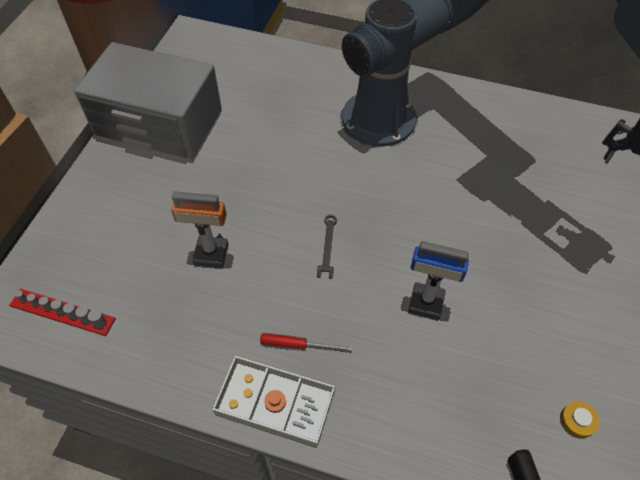

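View pics/top0.png

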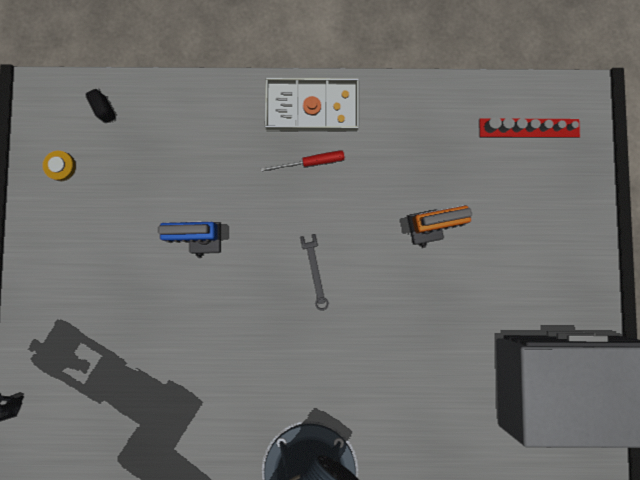

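Run:
```python
from h import *
for n in('scene0','top0'):
    im,d,P=cloud(n)
    m=(d>0)&(abs(P[...,0]-.53)<.06)&(abs(P[...,1]-.248)<.08)&(P[...,2]>.1)&(P[...,2]<.3)
    q=P[m]; print(n,np.histogram(q[:,2],np.arange(.1,.3,.005)))
    zt=np.percentile(q[:,2],97); t=q[q[:,2]>.213]
    r=cv2.minAreaRect((t[:,:2]*1000).astype(np.float32)); print('handle',len(t),r,np.median(t,0),t.min(0),t.max(0))
    t=q[(q[:,2]>.188)&(q[:,2]<.206)]
    r=cv2.minAreaRect((t[:,:2]*1000).astype(np.float32)); print('head',len(t),r,np.median(t[:,2]))
```

```text
scene0 (array([ 17,  16,  14,  18,  18,  13,  11,  42,  21,   2,   2,  21,  52,
        63,  89,  64,  75,  69, 110, 360, 210,  13,  14,  18,  57,  87,
       286,  77,   0,   0,   0,   0,   0,   0,   0,   0,   0,   0,   0]), array([0.1  , 0.105, 0.11 , 0.115, 0.12 , 0.125, 0.13 , 0.135, 0.14 ,
       0.145, 0.15 , 0.155, 0.16 , 0.165, 0.17 , 0.175, 0.18 , 0.185,
       0.19 , 0.195, 0.2  , 0.205, 0.21 , 0.215, 0.22 , 0.225, 0.23 ,
       0.235, 0.24 , 0.245, 0.25 , 0.255, 0.26 , 0.265, 0.27 , 0.275,
       0.28 , 0.285, 0.29 , 0.295]))
handle 528 ((530.2227783203125, 248.26309204101562), (20.77657127380371, 95.89256286621094), 1.8860961198806763) [0.53422536 0.24847234 0.2319889 ] [0.51920741 0.20018272 0.21314797] [0.54118857 0.2962823  0.23843512]
head 707 ((531.7421875, 248.30845642089844), (38.0194091796875, 109.75127410888672), 2.3372480869293213) 0.19842232951854633
top0 (array([  1,   0,   0,   0,   0,   0,   0,   0,   0,   0,   2,   5,  24,
        17,  16,  26,  20,  43, 251, 254,   5,   6,   1,   9,  34, 272,
       155,   1,   0,   0,   0,   0,   0,   0,   0,   0,   0,   0,   0]), array([0.1  , 0.105, 0.11 , 0.115, 0.12 , 0.125, 0.13 , 0.135, 0.14 ,
       0.145, 0.15 , 0.155, 0.16 , 0.165, 0.17 , 0.175, 0.18 , 0.185,
       0.19 , 0.195, 0.2  , 0.205, 0.21 , 0.215, 0.22 , 0.225, 0.23 ,
       0.235, 0.24 , 0.245, 0.25 , 0.255, 0.26 , 0.265, 0.27 , 0.275,
       0.28 , 0.285, 0.29 , 0.295]))
handle 471 ((529.35205078125, 248.90586853027344), (18.40977668762207, 95.28453826904297), 1.79176926612854) [0.52904285 0.2497678  0.22916446] [0.51934338 0.20143907 0.21601623] [0.53965613 0.29662808 0.23654783]
head 535 ((528.2503662109375, 249.68104553222656), (39.77387237548828, 110.67510986328125), 1.82288658618927) 0.19491152770814701
```

The scene view shows the blue light at about (440,262) and the orange one at about (200,210). In the top view, blue is at (190,230) and orange at (443,216). The blue handle is at about (0.530, 0.2485) with its top at z ≈ 0.233, so the mast is about 7 mm out. Its yaw is about 1.9°. The handle measures 18–21 × 95 mm and the head 38 × 110 mm, which match the given sizes. I'll move above it next.

Emit:
jog_arm(
  deltas=[2,-2,5,0,0,-0.1,-1,30.1,-33.2,7,0,0,-1.162,-1,30.1,-33.2,7,0,0,-1.162,-1,30.1,-33.2,7,0,0,-1.162,-1,30.1,-33.2,7,0,0,-1.162,-1,30.1,-33.2,7,0,0,-1.162,-1,30.1,-33.2,7,0,0,-1.162,-1,30.1,-33.2,7,0,0,-1.162,-1,30.1,-33.2,7,0,0,-1.162,-1,30.1,-33.2,7,0,0,-1.162,-1,30.1,-33.2,7,0,0,-1.162,-1,30.1,-33.2,7,0,0,-1.162,-1,30.1,-33.2,7,0,0,-1.162,-1,30.1,-33.2,7,0,0,-1.162,-1],
  force=60,
)

```text
time_s: 1.5
eef_pos: [0.5288, 0.25, 0.3003]
tool_rot: [-0.0, 1.0, 0.018, -0.001]
ft_force: [-0.0, -0.3, -0.0]
gripper_width: 0.0857
```

Run:
```python
from h import *
s=manip.sense(); print(s['eef_pos'],s['tool_rot'],abs(s['qvel']).max())
grab('wrist','w1'); im,d,P=cloud('w1')
m=(d>0)&(abs(P[...,0]-.53)<.06)&(abs(P[...,1]-.248)<.08)&(P[...,2]>.1)&(P[...,2]<.26)
q=P[m]; h=np.histogram(q[:,2],np.arange(.1,.26,.005));print(h[0])
t=q[(q[:,2]>.215)]
print(cv2.minAreaRect((t[:,:2]*1000).astype(np.float32)),np.median(t,0))
```

```text
[0.52881576 0.24997605 0.30025925] [-1.87542063e-04  9.99845349e-01  1.75279256e-02 -1.41960716e-03] 0.003923353186982608
[   0    0    0    0    0    0    0    0    0    0    0    2   21   47
   20   65   35   78  537 3175   44   14    4    0   23  312 3859    0
    0    0    0]
((529.9387817382812, 249.22486877441406), (17.9083251953125, 94.65629577636719), 1.5854542255401611) [0.52970878 0.25383654 0.23224749]
```

View pics/w1.png

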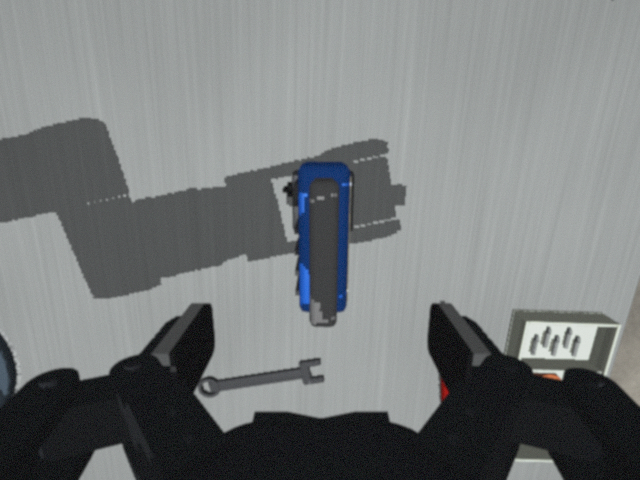

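The wrist view shows the handle bar at about (322,250), upright and between the fingers (about 210 and 430 columns). It measures (0.530, 0.249), top at 0.232, which agrees with the first measurement. I'll go down and close.

Emit:
jog_arm(
  deltas=[0.1,-0.1,-3,0,0,0,-1,0.1,-0.1,-6,0,0,0,-1,0.1,-0.1,-8,0,0,0,-1,0.1,-0.1,-9.5,0,0,0,-1,0.1,-0.1,-9.5,0,0,0,-1,0.1,-0.1,-9.5,0,0,0,-1,0.1,-0.1,-9.5,0,0,0,1,0.1,-0.1,-9.5,0,0,0,1,0.1,-0.1,-9.5,0,0,0,1,0.1,-0.1,-9.5,0,0,0,1,0.1,-0.1,-9.5,0,0,0,1,0.1,-0.1,-9.5,0,0,0,1,0.1,-0.1,-9.5,0,0,0,1,0.1,-0.1,-9.5,0,0,0,1,0.1,-0.1,-9.5,0,0,0,1],
  force=60,
)

```text
time_s: 3.05
eef_pos: [0.5302, 0.249, 0.2057]
tool_rot: [-0.0, 1.0, 0.017, -0.001]
ft_force: [-0.8, -1.7, 3.7]
gripper_width: 0.0168
```

It has a grip on the bar (16.8 mm opening). I'll pull straight up.

Emit:
jog_arm(
  deltas=[0,0,0.5,0,0,0,1,0,0,1,0,0,0,1,0,0,1.5,0,0,0,1,0,0,2,0,0,0,1,0,0,2.5,0,0,0,1,0,0,3,0,0,0,1,0,0,3.5,0,0,0,1,0,0,4,0,0,0,1,0,0,4.5,0,0,0,1,0,0,5,0,0,0,1,0,0,5.5,0,0,0,1,0,0,6,0,0,0,1,0,0,6.4,0,0,0,1,0,0,6.8,0,0,0,1,0,0,7.1,0,0,0,1,0,0,7.2,0,0,0,1,0,0,7.2,0,0,0,1,0,0,7.2,0,0,0,1],
)

```text
time_s: 4.85
eef_pos: [0.5302, 0.2489, 0.2783]
tool_rot: [-0.0, 1.0, 0.017, -0.001]
ft_force: [2.1, 0.7, -3.4]
gripper_width: 0.017
```

Run:
```python
from h import *
s=manip.sense(); print(s['eef_pos'],s['ft_force'],s['gripper_width'])
grab('scene','s2'); im,d,P=cloud('s2')
cv2.imwrite('pics/s2c.png',cv2.resize(im[200:340,370:510,::-1],None,fx=4,fy=4,interpolation=cv2.INTER_CUBIC))
hsv=cv2.cvtColor(im,cv2.COLOR_RGB2HSV)
m=(hsv[...,0]>=95)&(hsv[...,0]<=125)&(hsv[...,1]>120)&(hsv[...,2]>60)&(d>0)&(P[...,2]>.1)
print(np.percentile(P[m],[2,50,98],axis=0))
```

```text
[0.5301748  0.24894947 0.27834155] [ 2.07724169  0.73109816 -3.43685592] 0.016985216348113483
[[0.52281418 0.19492214 0.2406152 ]
 [0.54052981 0.24137397 0.27113125]
 [0.54848847 0.30004332 0.27507819]]
```

View pics/s2c.png

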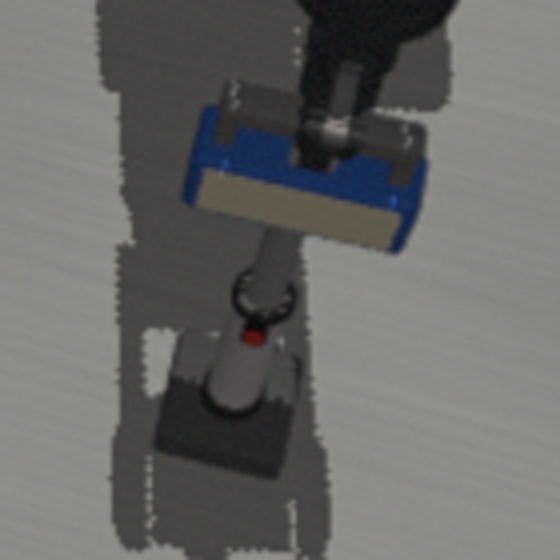

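The crop shows the red button out at (253,337), which is scene pixel (433,284), below the raised head. The head has risen by about 72 mm. I'll open the fingers and back off upward.

Emit:
jog_arm(
  deltas=[0,0,0,0,0,0,-1,0,0,0,0,0,0,-1,0,0,0,0,0,0,-1,0,0,0,0,0,0,-1,0,0,0,0,0,0,-1,0,0,0,0,0,0,-1,0,0,0,0,0,0,-1,0,0,0,0,0,0,-1,0,0,3,0,0,0,-1,0,0,6,0,0,0,-1,0,0,9,0,0,0,-1,0,0,10,0,0,0,-1,0,0,10,0,0,0,-1,0,0,10,0,0,0,-1],
)

```text
time_s: 6.3
eef_pos: [0.5294, 0.2487, 0.3769]
tool_rot: [0.0, 1.0, 0.017, -0.002]
ft_force: [0.3, 1.1, 0.5]
gripper_width: 0.0855
```

Run:
```python
from h import *
s=manip.sense(); print(s['eef_pos'],s['ft_force'],s['gripper_width'],abs(s['qvel']).max())
for k in('s3','s4'):
    grab('scene',k); im,d,P=cloud(k)
    hsv=cv2.cvtColor(im,cv2.COLOR_RGB2HSV)
    for lo,hi in((95,125),(5,20)):
        m=(hsv[...,0]>=lo)&(hsv[...,0]<=hi)&(hsv[...,1]>120)&(hsv[...,2]>60)&(d>0)&(P[...,2]>.1)
        print(np.percentile(P[m],[2,50,98],axis=0).round(4).tolist())
    r=((hsv[...,0]<5)|(hsv[...,0]>174))&(hsv[...,1]>130)&(d>0)&(abs(P[...,1]-.25)<.06)&(P[...,2]>.08)
    print('red',r.sum(),P[r].mean(0))
cv2.imwrite('pics/s4c.png',cv2.resize(im[200:340,370:510,::-1],None,fx=4,fy=4,interpolation=cv2.INTER_CUBIC))
```

```text
[0.52940573 0.24871948 0.37689221] [0.26521879 1.09193149 0.50291547] 0.08549930729309964 0.019429620270497893
[[0.5221, 0.1952, 0.2427], [0.5388, 0.2464, 0.2713], [0.5483, 0.2996, 0.2757]]
[[0.5383, -0.3148, 0.1676], [0.5628, -0.255, 0.1977], [0.5807, -0.213, 0.2023]]
red 17 [0.54725996 0.24829212 0.12469419]
[[0.523, 0.1952, 0.2426], [0.5387, 0.2461, 0.2713], [0.5488, 0.2997, 0.2754]]
[[0.5386, -0.3157, 0.169], [0.5629, -0.2547, 0.1977], [0.5805, -0.2129, 0.2027]]
red 18 [0.54660507 0.24828292 0.12393997]
```

View pics/s4c.png

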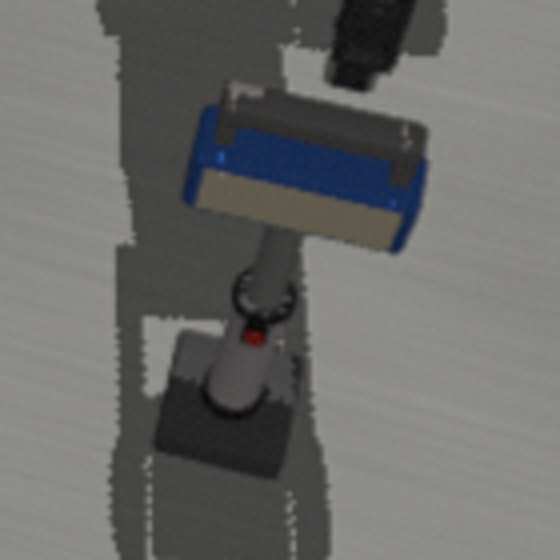

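Released, and the head stayed at the same height (0.2713 before and after). The red spot is at (253,337) in the crop. Before handing in, I'll check how far the button sticks out.

Run:
```python
from h import *
for k in('s3','s4'):
    im,d,P=cloud(k); hsv=cv2.cvtColor(im,cv2.COLOR_RGB2HSV)
    r=((hsv[...,0]<5)|(hsv[...,0]>174))&(hsv[...,1]>130)&(d>0)&(abs(P[...,1]-.25)<.06)&(P[...,2]>.08)
    print(P[r][np.argsort(-P[r][:,0])].round(4)[:10].tolist())
    t=(abs(P[...,1]-.249)<.005)&(abs(P[...,0]-.53)<.04)&(P[...,2]>.06)&(P[...,2]<.15)&(d>0)
    q=P[t]
    for z in np.arange(.06,.15,.006):
        w=q[abs(q[:,2]-z)<.003]
        if len(w): print(round(z,3),len(w),w[:,0].max().round(4),end=' | ')
    print()
    for nm in ('s3',):
        b=(abs(P[...,0]-.53)<.012)&(abs(P[...,1]-.249)<.045)&(P[...,2]>.28)&(P[...,2]<.32); print('handle top',np.percentile(P[b][:,2],[50,90]))
im,d,P=cloud('scene0');b=(abs(P[...,0]-.53)<.012)&(abs(P[...,1]-.249)<.045)&(P[...,2]>.21)&(P[...,2]<.25); print('before',np.percentile(P[b][:,2],[50,90]))
```

```text
[[0.5496, 0.2491, 0.123], [0.5491, 0.251, 0.1232], [0.549, 0.2471, 0.121], [0.5488, 0.2465, 0.1245], [0.5485, 0.2504, 0.1263], [0.5485, 0.253, 0.1233], [0.5484, 0.2485, 0.125], [0.5481, 0.2446, 0.1224], [0.5476, 0.244, 0.1254], [0.5465, 0.2525, 0.1239]]
0.06 4 0.5458 | 0.066 5 0.5458 | 0.072 8 0.545 | 0.078 6 0.5451 | 0.084 7 0.5448 | 0.09 6 0.5456 | 0.096 7 0.5441 | 0.102 7 0.5442 | 0.108 3 0.5451 | 0.114 3 0.5475 | 0.12 3 0.549 | 0.126 17 0.5496 | 0.132 5 0.5455 | 0.138 20 0.5472 | 0.144 7 0.5466 | 
handle top [0.30461653 0.30742562]
[[0.5491, 0.2445, 0.124], [0.549, 0.251, 0.123], [0.5486, 0.2491, 0.1214], [0.5485, 0.2504, 0.1262], [0.5484, 0.2485, 0.125], [0.548, 0.2531, 0.1224], [0.5479, 0.2459, 0.127], [0.5467, 0.2492, 0.1311], [0.5466, 0.2434, 0.1276], [0.5465, 0.2467, 0.1208]]
0.06 5 0.5445 | 0.066 7 0.5446 | 0.072 4 0.5451 | 0.078 8 0.5448 | 0.084 7 0.5448 | 0.09 7 0.545 | 0.096 6 0.5444 | 0.102 7 0.5459 | 0.108 3 0.5453 | 0.114 2 0.5469 | 0.12 7 0.5486 | 0.126 12 0.5525 | 0.132 8 0.5467 | 0.138 19 0.5471 | 0.144 10 0.5465 | 
handle top [0.304791   0.30763803]
before [0.231974   0.23548231]
```

The tube face is at x ≈ 0.545 and the red button reaches about 0.549–0.5525. It stands proud by about 4–7 mm, so it has sprung out. I'll hand in.

```bash
python3 -c "
from rig import manip
print(manip.job_done(), manip.sense()['time_s'])"
```

```text
the job is handed in; nothing more can be done
the job is handed in; nothing more can be done
```

I gripped the blue light's handle, pulled it straight up about 72.5 mm, let go, backed the gripper off about 100 mm upward, and handed the job in a little after 6.4 s. No verdict is reported.

What the last checks showed:
- **Mast:** the head stayed at the same height after release. I put the mast at about 77–79 mm out. That comes from a start of about 5–7 mm, measured from the handle height, so it is good to about 2 mm.
- **Lock button:** the red button shows at z ≈ 0.124 m, inside the slot. Depth readings put it about 4–7 mm proud of the tube face, against the nominal 6 mm, so the two agree only within camera noise. I did not push down on the mast to test the lock.
- **Orange light:** its head measures the same as at the start, within about 1 mm.
- **Gripper:** fully open and clear of the light, with about 1 N at the wrist.

No check failed. The scene, top and wrist cameras agreed on the handle position within about 1 mm sideways and 3 mm in height.

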